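Rock the upside-down battery pack into the bench charger

ROBOT

A 6-joint arm with a two-finger parallel gripper is mounted at the origin on the work surface. World frame = base frame: x ahead of the robot, y to its left, z up, the work surface at z = 0. Lengths are in m, angles in rad, forces in N, time in s.
With the tool pointing down it reaches from about 0.275 to 0.825 m from the base axis. Payload 5.2 kg.
Tool frame: the origin (TCP) lies between the finger pads; the fingertips stand 19 mm ahead of it and the grasp point (between the pads) is the TCP (ctrl.tip_reach is the distance from the TCP to the fingertips, in m); z points along the fingers, y is the direction in which the jaws open and shut (so a half turn about z gives the same grasp; the last joint's range is limited). The gripper opens to 93 mm and grips with 3 to 60 N. Pads are 15 mm wide; open, the fingers measure 128 mm over their backs; the gripper's body (75 mm by 188 mm) begins 65 mm behind the grasp point.
Start: joints at [-1.502, 0.259, 1.535, -0, 1.348, -0.203], TCP at [0.148, -0.53, 0.238] pointing down, gripper open.
Joint ranges: [-3.14, 3.14], [-0.91, 2.08], [0.19, 2.58], [-1.22, 4.36], [0.22, 2.71], [-3.12, 3.12]. Speed limits (rad/s): [2.57, 2.57, 3.14, 3.14, 3.14, 3.14].

INTERFACE

Orientations are given as a unit quaternion [x, y, z, w].
In Python, from station import ctrl gives the robot as it stands.
- The arm moves only by the tool step_arm, never from a script. Its arguments are lists of equal length, an entry for each row: "rotation": the turn, a rotation vector about the tool's x, y, z in degrees, a list of three; "dp": the shift along the tool's x, y, z in m, a list of three; "grip": the finger opening in m, from 0 to 0.093. In form: {"rotation": [[ax, ay, az], ...], "dp": [[x, y, z], ...], "grip": [grip, ...]}. A call has 1 to 10 rows; each row is the pose to reach, as a shift and turn from the pose measured when the call began, along the tool's axes at that moment; what a row does not reach only later rows make up. A row lasts 1/8 s, in which the tool goes at most 62.5 mm and 10.7 degrees, less where a joint would pass 70% of its speed; a pose out of reach is approached as far as the arm can. A call with a gripper value outside its range is refused whole. The fingers move at their own pace and stop on an object; "grip_force" is the grip in N (left out, the last holds). Time passes only in rows, so rows that repeat a pose let the fingers close. It gives the time, the measured TCP pose, the force and the opening at its end, in the units of the state.
- ctrl.get_state(): the state, without advancing time (a new reading comes with each control period).
- ctrl.get_image(name): name is "side" or "top"; returns the picture (400x640x3 uint8, red, green, blue); there is no depth.
- ctrl.calibration(name): a dict with "intrinsics" (3x3 intrinsics, pixels), "T" (4x4, takes a point from camera to world coordinates). Camera axes: x right, y down, z forward; pixel columns grow to the right and rows downward; lengths in m; the calibration is good to about 2 mm. A picture is of the moment at which its call begins. calibration takes no time and is no camera call.
- ctrl.sign_off(): hands the job in, once; it reports no verdict.
The state is a dict: "t": time; "joint_positions": joint angles; "joint_vel": joint speeds; "tau": joint torques, N m; "ee_pos": TCP position; "ee_rot": TCP orientation; "force": force on the tool from outside, world axes, zero at the start; "wrist_torque": the same for the moment, N m; "grip_width": finger opening in m.
Only numpy, scipy, OpenCV 4.12 (cv2) and the standard library are available. Lean on these libraries where they do the work, as an engineer would, in place of code of your own. Each camera call takes 0.05 s, during which the arm holds its last target. There are 200 camera calls.

TASK

Put the battery pack with the stepped nose on charge: it lies upside down, so turn it right way up, tuck its toe under the charger's lip with the pack tilted nose-down, then swing the other end down until the pack sits flat and fully home in the charger, and let go. Leave the bigger square-ended pack and the other things on the bench where they are.

Things in the scene. Friction and masses are not known exactly. Their poses are not given: they have to be found in the camera images.
- pack_center (a point): Centre of the loose hook-in battery pack: black, flat sides, 58 mm wide (its x), 92 long (y), 48 high (z), about 0.4 kg. +y: nose; +z: out of its top (grey gauge bar). Four copper strips mark its underside. It starts lying upside down (copper up, +z down), nose towards world -y within 0.4 rad. It and the bigger pack swap places between starts.
- pack_toe (a point): Middle of the bottom edge of the pack's nose, 46 mm along +y and 24 along -z from pack_center; same axes. The nose is stepped: its last 13 mm is a grey toe only 34 mm high and 48 wide, flush with the underside; above it the nose is set back. The pack stands steadily on its nose end, which is square to the underside.
- charger_seat (a point): Where the pack's centre lies when seated in the black charger (fixed, level), 38 mm over the bench; the seated pack's axes agree with its axes: +y to the lip end (world +y within 0.3 rad), +z up. Charger floor 14 mm over the bench, base 84 mm wide, y -62 to +88 mm from here; no side walls except as told for lip and heel. Behind the slot (y 58 to 87) a housing 40 mm over the bench.
- charger_lip (a point): Middle of the lower free edge of the charger's lip, 38 mm above the charger's floor, 38.5 mm along +y from charger_seat; same axes. The lip, 5 mm thick and 74 wide, roofs a slot for the toe: 56 mm wide between cheeks, 38 high, back wall 9 mm beyond this edge (47.5 from charger_seat). It overhangs the toe, so the pack cannot go straight down.
- charger_heel (a point): Middle of the top edge of the charger's heel stop, 49.5 mm along -y from charger_seat, 5 mm above the charger's floor; same axes. The stop is 8 mm thick; two cheeks, also 5 mm high, 67 mm apart, run 19 mm from it along +y. The pack has about 5 mm of play lengthwise between stop and slot back wall.
- big_pack_center (a point): Bystander: a bigger battery pack of another system, square-ended with no toe, right way up, 66 x 116 (its y) x 54 mm high; the point is its centre, 27 mm above the bench. Does not fit; to be left alone. It and the hook-in pack swap places from start to start.
- glue: Bystander: white glue bottle, 56 mm across, 190 mm high, origin under its centre.
- screw_jar: Bystander: glass jar with steel lid, 66 mm across, 80 mm high, origin under its centre.
- tape: Bystander: grey tape measure, 62 (its x, plus an 8 mm hook at +x) x 34 x 60 mm high, origin under its centre.
- offcut: Bystander: plywood offcut lying flat, 120 (its x) x 45 x 22 mm high, origin under its centre.
- driver: Bystander: screwdriver lying on the bench along its x, 200 mm long, origin under mid length, 26 mm high.
- hammer: Bystander: hammer lying on the bench along its x, 260 mm long, origin under mid length, head at +x 100 mm across (its y), 26 mm high.
- try_square: Bystander: joiner's try square lying flat, wooden stock 18 x 60 (its y) x 14 mm at its origin, 100 mm steel blade along +x.
Not all that is in view belongs to the job. Leave any green look-alike of the part that bears charger_seat alone.

How it is judged:
On the way:
1. the toe is under the charger's lip while the pack is tilted nose-down (7 to 40 degrees) (x of pack_toe in the frame of charger_seat between -0.006 and 0.006 m and y of pack_toe in the frame of charger_seat above 0.026 m and z of pack_toe in the frame of charger_seat between -0.027 and -0.012 m and angle between pack_center's own z axis and vertical between 0.12 and 0.7 rad), for 0.1 s.
At the end, for the whole second after the job is handed in: The hook-in pack rests right way up in the charger with its toe under the lip: its centre within 6 mm sideways, 5 mm towards or 6 mm away from the lip lengthwise and 3 mm in height of charger_seat, level within 0.06 rad, aligned within 0.12 rad, still, and released (x of pack_center in the frame of charger_seat between -0.006 and 0.006 m and y of pack_center in the frame of charger_seat between -0.006 and 0.005 m and z of pack_center in the frame of charger_seat between -0.003 and 0.003 m and angle between pack_center's own z axis and vertical below 0.06 rad and angle between the y axis of pack_center and the y axis of charger_seat, either way round below 0.12 rad and linear speed of pack below 0.02 m/s); the robot touches nothing.
It fails at once if a bystander is shifted by more than 30 mm or knocked over (distance of any of big_pack_center, glue, screw_jar, tape, offcut, driver, hammer, try_square from where it was at the start of the episode above 0.03 m or angle between any of glue, screw_jar, tape's own z axis and vertical above 0.5 rad).
It also fails if it takes over 64 s, if anything falls off the work surface, if the arm or the gripper's body presses on something with over 40 N, if the wrist force passes 120 N, or if a joint passes its speed limit or range.

## Working session

There is one attempt and no reset: what is moved stays moved. The work goes in short steps, Python scripts to look and compute and a tool call to move; the robot and the scene stay as the last step left them, time stands still between calls to the robot, and variables do not carry over. Pictures are saved under pics/ and viewed, about 8 in all and at most 12, crops included, and the job is handed in when it is done.

Besides the shell and the picture viewer there is one more tool, called after "Emit:" as name(argument=value, ...) on one line, values as JSON. step_arm: Moves the arm, as the interface text tells. Its arguments: {"type":"object","properties":{"rotation":{"type":"array","items":{"type":"array","items":{"type":"number"}}},"dp":{"type":"array","items":{"type":"array","items":{"type":"number"}}},"grip":{"type":"array","items":{"type":"number"}},"grip_force":{"type":"number"}},"required":["rotation","dp","grip"]}

```bash
mkdir -p pics; ls
python3 - <<'E'
from station import ctrl
import cv2,numpy as np
for n in("top","side"):
    im=ctrl.get_image(n);cv2.imwrite(f"pics/{n}0.png",im[:,:,::-1])
    c=ctrl.calibration(n);print(n,np.round(c["intrinsics"],1).tolist(),np.round(c["T"],4).tolist())
s=ctrl.get_state();print(s["t"],s["ee_rot"],s["grip_width"],ctrl.tip_reach)
E
```

```text
pics
top [[496.5, 0.0, 330.3], [0.0, 496.5, 206.8], [0.0, 0.0, 1.0]] [[0.0179, -0.9864, 0.1631, 0.2516], [-0.9998, -0.0198, -0.0095, -0.1086], [0.0126, -0.1629, -0.9866, 1.6249], [0.0, 0.0, 0.0, 1.0]]
side [[451.7, 0.0, 310.6], [0.0, 451.7, 192.8], [0.0, 0.0, 1.0]] [[0.8346, 0.3827, -0.3963, 1.0237], [0.5509, -0.5867, 0.5936, -0.9026], [-0.0054, -0.7137, -0.7004, 1.0298], [0.0, 0.0, 0.0, 1.0]]
0.1 [ 9.90781194e-01  1.35469459e-01  6.23752338e-05 -8.04777849e-04] 0.09244505131788118 0.019
```

View pics/top0.png

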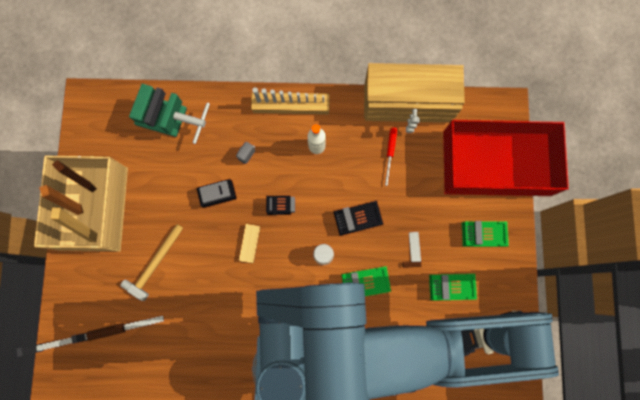

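View pics/side0.png

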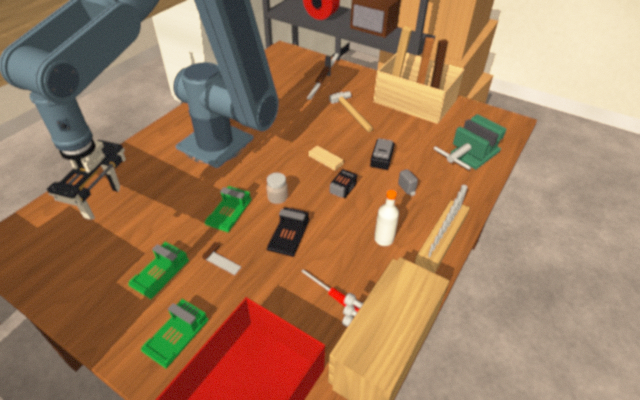

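Top picture: the candidates for the pack are the black block with copper at (281,205), the dark block with a grey bar at (216,193, the bigger pack) and the grey tape at (246,153). For the charger they are the black one at (358,218) and green ones at (366,282), (454,287) and (486,234). I choose (281,205) as the pack and (358,218) as the charger, and check both in one crop.

```bash
cat > h.py <<'E'
import numpy as np,cv2
from station import ctrl
from scipy.spatial.transform import Rotation as R
def ray(n,px,z):
    c=ctrl.calibration(n);K=c["intrinsics"];T=np.array(c["T"])
    d=T[:3,:3]@np.linalg.solve(K,[px[0],px[1],1.]);o=T[:3,3]
    return o+d*((z-o[2])/d[2])
def proj(n,p):
    c=ctrl.calibration(n);T=np.linalg.inv(c["T"]);q=c["intrinsics"]@(T[:3,:3]@np.array(p)+T[:3,3]);return q[:2]/q[2]
E
python3 - <<'E'
from h import *
t=cv2.imread("pics/top0.png");s=cv2.imread("pics/side0.png")
a=cv2.resize(t[165:265,250:400],None,fx=5,fy=5,interpolation=cv2.INTER_CUBIC)[:300+200]
b=cv2.resize(s[160:260,260:370],None,fx=5,fy=5,interpolation=cv2.INTER_CUBIC)
cv2.imwrite("pics/crop0.png",cv2.resize(np.hstack([a,b]),(800,308)))
cv2.imwrite("pics/crop1.png",a)
for n,p,z in(("pack",(281,205),.048),("charger",(358,218),.02),("big",(216,193),.054)):print(n,ray("top",p,z))
for n,p,z in(("pack",(344,182),.048),("charger",(289,232),.02)):print(n,ray("side",p,z))
E
```

```text
pack [0.51490486 0.03497777 0.048     ]
charger [ 0.48157789 -0.21510846  0.02      ]
big [0.54879055 0.2442655  0.054     ]
pack [0.53018768 0.02811482 0.048     ]
charger [ 0.48978499 -0.21864757  0.02      ]
```

View pics/crop0.png

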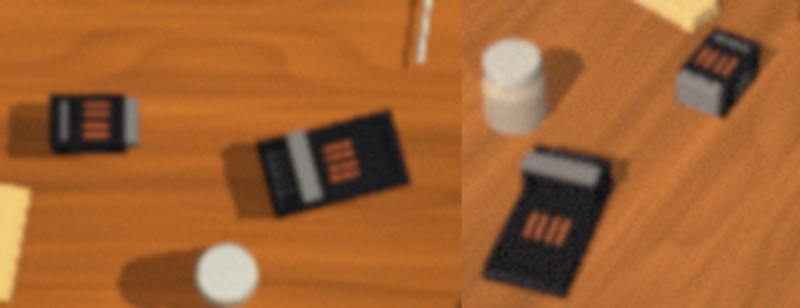

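Run:
```python
from h import *
print([a for a in dir(ctrl) if a[0]!='_'])
for n,boxes in(("top",{"pack":(258,190,305,222),"chg":(325,192,392,244)}),("side",{"pack":(325,160,365,205),"chg":(258,200,318,262)})):
    im=cv2.imread(f"pics/{n}0.png")
    for k,(x0,y0,x1,y1) in boxes.items():
        c=cv2.resize(im[y0:y1,x0:x1],None,fx=8,fy=8,interpolation=cv2.INTER_CUBIC)
        hsv=cv2.cvtColor(c,cv2.COLOR_BGR2HSV)
        H,S,V=[hsv[...,i].astype(int) for i in range(3)]
        m=((V<62)|((S<90)&(V<190))).astype(np.uint8)
        m=cv2.morphologyEx(m,cv2.MORPH_CLOSE,np.ones((41,41)));m=cv2.morphologyEx(m,cv2.MORPH_OPEN,np.ones((25,25)))
        cs,_=cv2.findContours(m,0,1);ct=max(cs,key=cv2.contourArea)
        cop=((S>100)&((H<9)|(H>172))&(V>60)).astype(np.uint8)
        if n=="top" :
            print(k,"copper median V",np.median(V[cop>0]) if cop.any() else None)
        f=lambda p:(np.array(p)+.5)/8-.5+[x0,y0]
        poly=cv2.approxPolyDP(ct,12,True)[:,0]
        print(n,k,"rect",np.round(f(cv2.boxPoints(cv2.minAreaRect(ct))),1).tolist(),"poly",np.round(f(poly),1).tolist())
        cv2.drawContours(c,[ct],-1,(0,255,0),1);
        cv2.imwrite(f"pics/m_{n}_{k}.png",c)
a=[cv2.imread(f"pics/m_{n}_{k}.png") for n in("top","side") for k in("pack","chg")]
o=np.zeros((1000,1000,3),np.uint8);y=0
o[:a[0].shape[0],:a[0].shape[1]]=a[0];o[:a[1].shape[0],400:400+a[1].shape[1]]=a[1]
o[420:420+a[2].shape[0],:a[2].shape[1]]=a[2];o[420:420+a[3].shape[0],400:400+a[3].shape[1]]=a[3]
cv2.imwrite("pics/masks.png",cv2.resize(o[:940],(638,600)))
```

```text
['IKError', 'calibration', 'get_image', 'get_state', 'sign_off', 'tip_reach']
pack copper median V 92.0
top pack rect [[265.8, 196.1], [294.2, 196.1], [294.2, 214.3], [265.8, 214.3]] poly [[266.8, 196.6], [267.2, 213.9], [288.8, 213.7], [293.9, 210.8], [293.6, 197.2], [285.2, 196.1], [285.2, 209.4], [276.3, 209.6], [276.8, 196.1]]
chg copper median V 95.0
top chg rect [[332.8, 210.8], [376.0, 199.8], [382.1, 224.0], [338.9, 235.0]] poly [[375.9, 202.1], [334.1, 211.2], [339.1, 233.9], [381.1, 223.9]]
side pack rect [[325.8, 188.8], [344.1, 165.5], [359.8, 177.8], [341.6, 201.1]] poly [[341.3, 170.4], [340.6, 174.7], [347.9, 177.8], [347.9, 182.8], [342.2, 183.7], [332.6, 180.8], [329.8, 184.2], [329.7, 191.3], [338.1, 195.8], [345.1, 196.4], [354.9, 183.6], [355.8, 174.8]]
side chg rect [[266.8, 248.8], [282.4, 203.7], [310.6, 213.5], [295.0, 258.6]] poly [[284.4, 208.1], [279.8, 211.3], [279.8, 222.4], [267.9, 249.1], [293.2, 254.8], [307.8, 221.6], [307.7, 213.6]]
```

View pics/masks.png

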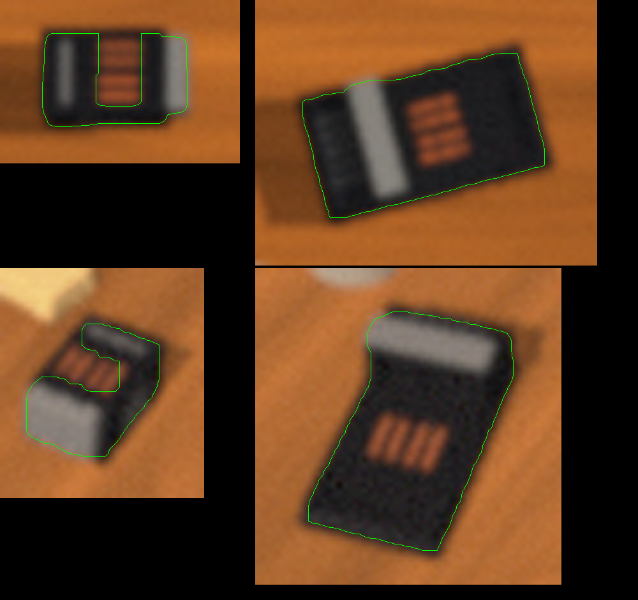

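Four pictures viewed so far. The hook-in pack is copper-up with its grey toe to the right (world -y) at about (294,204). The charger's lip bar is at about (349,215) and its heel edge runs (376,200) to (382,224).

Run:
```python
from h import *
q=lambda n,p,z:np.round(ray(n,p,z),4)
print("pack heel+x",q("top",(266.3,196.2),.048),"nose edge",q("top",(293.9,197),.048),q("top",(294,211),.048),"heel-x(z0)",q("top",(266.6,214.2),.0),"mid +x",q("top",(285.2,196),.048))
print("side: ",q("side",(357,174.5),.048),"toe bottom edge up:",q("side",(329.6,184.2),.048))
print("chg heel",q("top",(376,199.8),.014),q("top",(382.1,224),.014),"house",q("top",(332.8,210.8),.04),q("top",(338.9,235),.04))
print("side heel",q("side",(267,249.3),.014),q("side",(294,255.3),.014),)
# grey lip bar + copper centroid
for n,b in(("top",(340,200,366,240)),("side",(270,205,312,228))):
    im=cv2.imread(f"pics/{n}0.png")[b[1]:b[3],b[0]:b[2]];h=cv2.cvtColor(im,cv2.COLOR_BGR2HSV)
    m=((h[...,1]<90)&(h[...,2]>90)).astype(np.uint8);k,l,st,ce=cv2.connectedComponentsWithStats(m);i=1+np.argmax(st[1:,4])
    ys,xs=np.where(l==i);r=cv2.minAreaRect(np.c_[xs,ys].astype(np.float32));print(n,"lip",ce[i]+b[:2],r,q(n,ce[i]+b[:2],.057))
```

```text
pack heel+x [0.5427 0.0833 0.048 ] nose edge [ 0.5419 -0.0057  0.048 ] [ 0.4962 -0.0074  0.048 ] heel-x(z0) [0.4912 0.0858 0.    ] mid +x [0.5446 0.0224 0.048 ]
side:  [0.5474 0.0817 0.048 ] toe bottom edge up: [ 0.4972 -0.0055  0.048 ]
chg heel [ 0.5443 -0.2744  0.014 ] [ 0.4642 -0.2946  0.014 ] house [ 0.5006 -0.1321  0.04  ] [ 0.4225 -0.153   0.04  ]
side heel [ 0.4716 -0.3016  0.014 ] [ 0.5482 -0.2771  0.014 ]
top lip [348.34615385 218.40769231] ((8.380768775939941, 18.39615249633789), (22.364974975585938, 5.7885823249816895), 74.74488067626953) [ 0.4744 -0.1819  0.057 ]
side lip [291.69620253 214.22151899] ((21.853660583496094, 9.182927131652832), (24.51490592956543, 6.565245151519775), 12.094757080078125) [ 0.4763 -0.1836  0.057 ]
```

Emit:
step_arm(rotation=[[0,0,-38],[0,0,-76],[0,0,-76],[0,0,-76],[0,0,-76],[0,0,-76],[0,0,-76],[0,0,-76],[0,0,-76],[0,0,-76]], dp=[[0.254,-0.225,0],[0.508,-0.455,0],[0.51,-0.462,0],[0.51,-0.462,0],[0.51,-0.462,0],[0.51,-0.462,0],[0.51,-0.462,0],[0.51,-0.462,0],[0.51,-0.462,0],[0.51,-0.462,0]], grip=[0.093,0.093,0.093,0.093,0.093,0.093,0.093,0.093,0.093,0.093])

```text
t: 1.35
ee_pos: [0.4818, 0.0009, 0.2377]
ee_rot: [0.697, 0.717, 0.0, -0.001]
force: [0.2, -0.6, -0.9]
grip_width: 0.0931
```

```bash
cat >> h.py <<'E'
def rel(pos,Rm):
    s=ctrl.get_state();R0=R.from_quat(s["ee_rot"]);dp=R0.inv().apply(np.array(pos)-s["ee_pos"])
    rv=(R0.inv()*Rm).as_rotvec(degrees=True)
    print("t %.2f"%s["t"],"dp",np.round(dp,4).tolist(),"rot",np.round(rv,1).tolist(),"q",np.round(s["joint_positions"],3).tolist(),"w %.4f"%s["grip_width"],"F",np.round(s["force"],1).tolist())
def pose(yaw,tilt=0):
    """tool down, tool y (jaws) at world yaw; tilt = lean of approach about the jaw axis, + turns approach from -Z to +Y side (deg)"""
    c,s=np.cos(yaw),np.sin(yaw);D=R.from_matrix(np.array([[-s,c,0],[c,s,0],[0,0,-1.]]).T.T)
    y=np.array([c,s,0]);z=np.array([0,0,-1.]);D=R.from_matrix(np.c_[np.cross(y,z),y,z])
    return R.from_rotvec(np.radians(tilt)*y)*D
E
python3 - <<'E'
from h import *
rel((.516,.051,.110),pose(.03)); rel((.516,.051,.028),pose(.03))
print(pose(.03).as_quat())
E
```

```text
t 1.35 dp [0.049, 0.0356, 0.1278] rot [-0.0, -0.1, -0.1] q [-0.231, 0.135, 1.691, 0.001, 1.316, -0.259] w 0.0931 F [0.2, -0.6, -0.9]
t 1.35 dp [0.0489, 0.0356, 0.2098] rot [-0.0, -0.1, -0.1] q [-0.231, 0.135, 1.691, 0.001, 1.316, -0.259] w 0.0931 F [0.2, -0.6, -0.9]
[0.69642103 0.71763344 0.         0.        ]
```

Emit:
step_arm(rotation=[[0,0,0],[0,0,0],[0,0,0],[0,0,0],[0,0,0],[0,0,0],[0,0,0],[0,0,0],[0,0,0],[0,0,0]], dp=[[0.049,0.0356,0.06],[0.049,0.0356,0.12],[0.049,0.0356,0.15],[0.049,0.0356,0.18],[0.049,0.0356,0.2],[0.049,0.0356,0.21],[0.049,0.0356,0.21],[0.049,0.0356,0.21],[0.049,0.0356,0.21],[0.049,0.0356,0.21]], grip=[0.093,0.093,0.093,0.093,0.093,0.093,0.093,0.05,0.05,0.05], grip_force=40)

```text
t: 2.6
ee_pos: [0.5164, 0.051, 0.0284]
ee_rot: [0.697, 0.717, 0.001, 0.0]
force: [-0.5, -0.1, 0.9]
grip_width: 0.0675
```

Emit:
step_arm(rotation=[[0,0,0],[0,0,0],[0,0,0],[0,0,0],[0,0,0],[0,0,0],[0,0,0],[0,0,0],[0,0,0]], dp=[[0,0,0],[0,0,0],[0,0,0],[0,0,0],[0,0,-0.06],[0,0,-0.12],[0,0,-0.17],[0,0,-0.17],[0,0,-0.17]], grip=[0.05,0.05,0.05,0.05,0.05,0.05,0.05,0.05,0.05])

```text
t: 3.72
ee_pos: [0.5145, 0.051, 0.1965]
ee_rot: [0.697, 0.717, -0.0, -0.002]
force: [-0.1, -0.2, -4.6]
grip_width: 0.0581
```

Run:
```python
from h import *
rel((.516,.051,.2),pose(.03));
```

```text
t 3.73 dp [-0.0, 0.0014, -0.0035] rot [-0.2, -0.1, -0.1] q [-0.118, 0.234, 1.673, 0.001, 1.238, -0.146] w 0.0581 F [-0.1, -0.2, -4.6]
```

Emit:
step_arm(rotation=[[0,10,0],[0,20,0],[0,30,0],[0,40,0],[0,40,0],[0,40,0]], dp=[[0,0,-0.03],[0,0,-0.05],[0,0,-0.05],[0,0,-0.05],[0,0,-0.05],[0,0,-0.05]], grip=[0.05,0.05,0.05,0.05,0.05,0.05])

```text
t: 4.47
ee_pos: [0.5142, 0.051, 0.2451]
ee_rot: [0.656, 0.673, 0.237, -0.247]
force: [-0.3, -0.2, -4.7]
grip_width: 0.0577
```

```bash
cat > kin.py <<'E'
import numpy as np
from scipy.optimize import least_squares
from scipy.spatial.transform import Rotation as R
def fk(q,P):
    d,h,L2,L3,Lt,r0=P;s4=-1
    R1=R.from_euler('z',q[0]);a=R1*R.from_euler('y',q[1]);b=a*R.from_euler('y',q[2])
    c=b*R.from_euler('z',S4*q[3])*R.from_euler('y',q[4])*R.from_euler('z',q[5])
    p=R1.apply([r0,d,h])+a.apply([0,0,L2])+b.apply([0,0,L3])+c.apply([0,0,Lt])
    return p,c
S4=1
LO=np.array([-3.14,-.91,.19,-1.22,.22,-3.12]);HI=np.array([3.14,2.08,2.58,4.36,2.71,3.12])
E
python3 - <<'E'
from h import *; import kin
from kin import *
s=ctrl.get_state();q3=s["joint_positions"]
D=[([-1.502,.259,1.535,0,1.348,-.203],[.148,-.53,.238],[.99078,.13547,.00006,-.0008]),
([-.231,.135,1.691,.001,1.316,-.259],[.4818,.0009,.2377],[.697,.717,0,-.001]),
([-.118,.234,1.673,.001,1.238,-.146],[.5145,.051,.1965],[.697,.717,0,-.002]),(q3,s["ee_pos"],s["ee_rot"])]
print(np.round(q3,3),np.round(s["ee_pos"],4),np.round(s["ee_rot"],4))
for S in(1,-1):
    kin.S4=S
    for q,p,r in D: 
        c=fk(q,[0]*6)[1];print(S,np.round((c.inv()*R.from_quat(r)).as_rotvec(degrees=True),1))
    f=lambda P:np.concatenate([fk(q,P)[0]-p for q,p,r in D]+[0.01*(P-[.11,.3,.4,.4,.2,0])])
    o=least_squares(f,[.11,.3,.4,.4,.2,0]);print(np.round(o.x,4),np.abs(o.fun[:12]).max())
E
```

```text
[-0.522  0.318  1.643  0.578  1.593 -0.658] [0.5142 0.051  0.2451] [ 0.656   0.6728  0.2366 -0.247 ]
1 [ 0.   0.1 90. ]
1 [ 0.   0.1 90. ]
1 [-0.1  0.  90. ]
1 [-0.  0. 90.]
[ 0.1105  0.1978  0.504   0.4288  0.351  -0.0131] 0.0048918115085747615
-1 [ 0.   0.1 90. ]
-1 [-0.1  0.1 90. ]
-1 [-0.2  0.1 90. ]
-1 [-71.9   9.2  77.5]
[ 0.1323  0.5392 -0.4869  0.0626 -0.1922  0.5209] 0.0907079137575617
```

```bash
cat >> kin.py <<'E'
T90=R.from_euler('z',90,degrees=True)
P0=[.1105,.1978,.504,.4288,.351,-.0131]
def ik(p,Rm,q0):
    best=None
    for s in range(12):
        g=np.clip(np.array(q0)+(np.random.default_rng(s).normal(0,.5,6) if s else 0),LO+.02,HI-.02)
        f=lambda q:np.r_[5*(fk(q,P0)[0]-p),((fk(q,P0)[1]*T90).inv()*Rm).as_rotvec()]
        o=least_squares(f,g,bounds=(LO,HI))
        k=(round(o.cost,5),np.abs(o.x-q0).max())
        if best is None or k<best[0]:best=(k,o.x)
    return best
E
python3 - <<'E'
from h import *; import kin; from kin import *
print("glue",ray("side",(385,241),0)[:2],"jar",ray("top",(323.5,254),.08)[:2],"tape",ray("top",(246,153),.06)[:2],"offcut",[ray("top",p,.022)[:2].round(3) for p in((246,226),(259,229),(239,259),(252,262))],"drv",[ray("top",p,.013)[:2].round(3) for p in((393,128),(387,184))])
s=ctrl.get_state();q=s["joint_positions"]
for nm,p,y,t in(("regrasp-30",(.516,.045,.03),.03,-30),("regrasp-45",(.516,.045,.03),.03,-45),("stand 60",(.516,.045,.06),.03,60),("stand 45",(.516,.045,.06),.03,45),("stand -60",(.516,.045,.05),.03,-60),("stand -45",(.516,.045,.05),.03,-45),("stand -30",(.516,.045,.05),.03,-30),("ins20",(.488,-.24,.08),.29,20),("flat45",(.488,-.23,.04),.29,45),("flat60",(.488,-.23,.04),.29,60)):
    k,x=ik(p,pose(y,t),q);print(nm,k,np.round(x,2))
E
```

```text
glue [ 0.73496697 -0.07930102] jar [ 0.35800758 -0.10495528] tape [0.68170095 0.15316111] offcut [array([0.448, 0.148]), array([0.439, 0.106]), array([0.341, 0.166]), array([0.332, 0.124])] drv [array([ 0.793, -0.331]), array([ 0.598, -0.311])]
regrasp-30 (np.float64(0.0), np.float64(1.2370959605711618)) [ 0.21  0.52  1.82 -0.63  1.    0.58]
regrasp-45 (np.float64(0.0), np.float64(1.4713246462043181)) [ 0.33  0.65  1.77 -0.82  1.17  0.81]
stand 60 (np.float64(0.0), np.float64(0.42420091377652736)) [-0.65  0.72  1.78  0.74  1.5  -1.08]
stand 45 (np.float64(0.0), np.float64(0.2931621040480247)) [-0.57  0.57  1.82  0.65  1.32 -0.95]
stand -60 (np.float64(0.0), np.float64(1.600859631820848)) [ 0.42  0.77  1.7  -0.95  1.39  0.94]
stand -45 (np.float64(0.0), np.float64(1.441247948373288)) [ 0.33  0.62  1.76 -0.81  1.2   0.78]
stand -30 (np.float64(0.0), np.float64(1.2084157128105648)) [ 0.21  0.5   1.81 -0.61  1.03  0.55]
ins20 (np.float64(0.0), np.float64(0.4680717509484803)) [-0.77  0.55  1.55  0.17  1.35 -1.13]
flat45 (np.float64(0.0), np.float64(0.5561670134071645)) [-0.85  0.85  1.32  0.3   1.7  -1.21]
flat60 (np.float64(0.0), np.float64(0.7027022106995302)) [-0.88  1.02  1.16  0.37  1.95 -1.22]
```

Run:
```python
from h import *
rel((.515,.051,.0295),pose(.03)); rel((.515,.051,.08),pose(.03))
```

```text
t 4.47 dp [-0.1386, 0.0021, 0.1651] rot [-0.3, -40.0, -0.3] q [-0.522, 0.318, 1.643, 0.578, 1.593, -0.658] w 0.0577 F [-0.3, -0.2, -4.7]
t 4.47 dp [-0.1062, 0.0018, 0.1264] rot [-0.3, -40.0, -0.3] q [-0.522, 0.318, 1.643, 0.578, 1.593, -0.658] w 0.0577 F [-0.3, -0.2, -4.7]
```

Emit:
step_arm(rotation=[[-0.3,-10,-0.3],[-0.3,-20,-0.3],[-0.3,-30,-0.3],[-0.3,-40,-0.3],[-0.3,-40,-0.3],[-0.3,-40,-0.3],[-0.3,-40,-0.3],[-0.3,-40,-0.3],[-0.3,-40,-0.3],[-0.3,-40,-0.3]], dp=[[-0.035,0.001,0.042],[-0.07,0.002,0.083],[-0.1,0.002,0.12],[-0.115,0.002,0.137],[-0.125,0.002,0.149],[-0.132,0.002,0.157],[-0.138,0.002,0.1645],[-0.1386,0.002,0.1651],[-0.1386,0.002,0.1651],[-0.1386,0.002,0.1651]], grip=[0.05,0.05,0.05,0.05,0.05,0.05,0.05,0.05,0.093,0.093])

```text
t: 5.72
ee_pos: [0.516, 0.0504, 0.0305]
ee_rot: [0.697, 0.717, 0.001, 0.001]
force: [1.0, 0.4, 0.1]
grip_width: 0.0732
```

Emit:
step_arm(rotation=[[0,0,0],[0,0,0],[0,-10,0],[0,-20,0],[0,-30,0],[0,-40,0],[0,-40,0],[0,-40,0],[0,-40,0],[0,-40,0]], dp=[[0,0,0],[0,0,0],[0,0,0],[0,0,0],[0,0,0],[0,0,0],[0,0,0],[0,0,0],[0,0,0],[0,0,0]], grip=[0.093,0.093,0.093,0.093,0.093,0.093,0.093,0.093,0.05,0.05])

```text
t: 6.98
ee_pos: [0.5164, 0.0493, 0.0314]
ee_rot: [0.656, 0.673, -0.237, 0.246]
force: [0.3, -0.2, 0.6]
grip_width: 0.0774
```

Emit:
step_arm(rotation=[[0,0,0],[0,0,0],[0,0,0],[0,0,0]], dp=[[0,0,0],[0,0,0],[0,0,0],[0,0,0]], grip=[0.05,0.05,0.05,0.05])

```text
t: 7.48
ee_pos: [0.516, 0.0488, 0.0319]
ee_rot: [0.656, 0.673, -0.237, 0.246]
force: [-2.3, -3.0, 5.3]
grip_width: 0.0582
```

Run:
```python
from h import *
print(ctrl.get_state()["ee_pos"])
rel((.515,.051,.15),pose(.03,-40)); rel((.515,.045,.12),pose(.03,50)); rel((.515,.045,.0585),pose(.03,50))
```

```text
[0.51601309 0.04878463 0.03186529]
t 7.47 dp [-0.0742, -0.0005, -0.0919] rot [0.1, 0.0, -0.3] q [0.298, 0.64, 1.748, -0.764, 1.112, 0.75] w 0.0582 F [-2.3, -3.0, 5.3]
t 7.47 dp [-0.0595, -0.0008, -0.0651] rot [0.3, 90.0, -0.2] q [0.298, 0.64, 1.748, -0.764, 1.112, 0.75] w 0.0582 F [-2.3, -3.0, 5.3]
t 7.47 dp [-0.02, -0.001, -0.018] rot [0.3, 90.0, -0.2] q [0.298, 0.64, 1.748, -0.764, 1.112, 0.75] w 0.0582 F [-2.3, -3.0, 5.3]
```

Emit:
step_arm(rotation=[[0,0,0],[0,5,0],[0,15,0],[0,25,0],[0,35,0],[0,45,0],[0,55,0],[0,65,0],[0,75,0],[0,85,0]], dp=[[-0.038,0,-0.046],[-0.074,0,-0.092],[-0.074,0,-0.092],[-0.074,0,-0.092],[-0.074,0,-0.092],[-0.074,0,-0.092],[-0.074,0,-0.092],[-0.074,0,-0.092],[-0.074,0,-0.092],[-0.074,0,-0.092]], grip=[0.05,0.05,0.05,0.05,0.05,0.05,0.05,0.05,0.05,0.05])

```text
t: 8.72
ee_pos: [0.5161, 0.0502, 0.1495]
ee_rot: [0.644, 0.662, 0.27, -0.273]
force: [-0.1, -0.3, -5.3]
grip_width: 0.0581
```

Run:
```python
from h import *
rel((.516,.045,.060),pose(.03,50)); rel((.516,.045,.054),pose(.03,50));print(ctrl.get_state()["ee_pos"])
```

```text
t 8.72 dp [-0.0671, -0.0008, 0.0595] rot [0.4, 4.8, 0.1] q [-0.561, 0.468, 1.747, 0.639, 1.458, -0.841] w 0.0581 F [-0.1, -0.3, -5.3]
t 8.72 dp [-0.0714, -0.0008, 0.0637] rot [0.4, 4.8, 0.1] q [-0.561, 0.468, 1.747, 0.639, 1.458, -0.841] w 0.0581 F [-0.1, -0.3, -5.3]
[0.51614308 0.05018988 0.14953855]
```

Emit:
step_arm(rotation=[[0.4,4.8,0.1],[0.4,4.8,0.1],[0.4,4.8,0.1],[0.4,4.8,0.1],[0.4,4.8,0.1],[0.4,4.8,0.1],[0.4,4.8,0.1]], dp=[[-0.02,-0.001,0.018],[-0.04,-0.001,0.036],[-0.055,-0.001,0.049],[-0.063,-0.001,0.056],[-0.068,-0.001,0.0605],[-0.07,-0.001,0.0623],[-0.07,-0.001,0.0623]], grip=[0.05,0.05,0.05,0.05,0.05,0.05,0.05])

```text
t: 9.6
ee_pos: [0.5161, 0.045, 0.0564]
ee_rot: [0.631, 0.651, 0.294, -0.303]
force: [-0.6, 0.1, -4.0]
grip_width: 0.0578
```

Run:
```python
from h import *
rel((.516,.045,.054),pose(.03,50));print(ctrl.get_state()["ee_pos"])
t=ctrl.get_image("top")[130:260,210:400,::-1];s=ctrl.get_image("side")[80:240,260:430,::-1]
cv2.imwrite("pics/stand.png",np.hstack([cv2.resize(t,(400,274)),cv2.resize(s,(400,376))[:274]]))
cv2.imwrite("pics/stand.png",cv2.resize(s,(510,480),interpolation=cv2.INTER_CUBIC))
```

```text
t 9.60 dp [-0.0019, -0.0001, 0.0015] rot [0.1, 0.1, 0.0] q [-0.596, 0.66, 1.777, 0.686, 1.369, -1.006] w 0.0578 F [-0.6, 0.1, -4.0]
[0.5160812  0.04503701 0.056399  ]
```

View pics/stand.png

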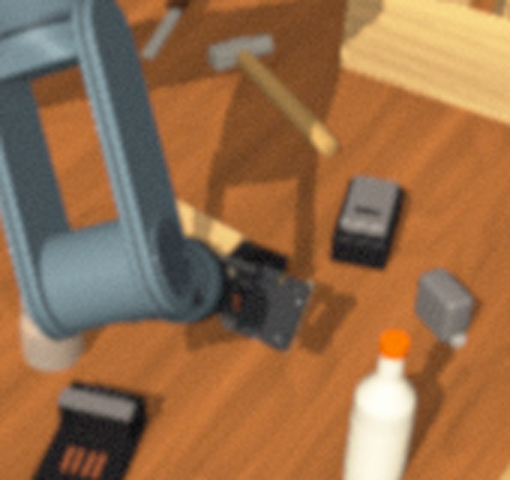

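Pack mostly hidden behind the gripper at (265,290 in the crop); nothing else disturbed. The force change, -5.3 to -4.0 N, suggests the nose is touching. I lower 2 mm more, release and retreat.

Emit:
step_arm(rotation=[[0,0,0],[0,0,0],[0,0,0]], dp=[[-0.001,0,0.001],[-0.0019,0,0.0015],[-0.0019,0,0.0015]], grip=[0.05,0.05,0.05])

```text
t: 10.07
ee_pos: [0.5162, 0.0448, 0.0541]
ee_rot: [0.631, 0.651, 0.294, -0.302]
force: [0.2, 0.3, -3.8]
grip_width: 0.058
```

Run:
```python
from h import *
rel((.516,.045,.054),pose(.03,50));print(ctrl.get_state()["ee_pos"])
```

```text
t 10.07 dp [0.0, -0.0002, 0.0002] rot [0.1, 0.1, 0.0] q [-0.596, 0.664, 1.778, 0.687, 1.365, -1.009] w 0.0580 F [0.2, 0.3, -3.8]
[0.51616815 0.04483286 0.05413219]
```

Emit:
step_arm(rotation=[[0,0,0],[0,0,0]], dp=[[-0.001,0,0.001],[-0.0015,0,0.0013]], grip=[0.05,0.05])

```text
t: 10.32
ee_pos: [0.5162, 0.0448, 0.054]
ee_rot: [0.631, 0.65, 0.295, -0.303]
force: [-2.8, -6.7, 12.8]
grip_width: 0.0577
```

Emit:
step_arm(rotation=[[0,0,0],[0,0,0],[0,0,0],[0,0,0],[0,-10,0],[0,-20,0],[0,-30,0],[0,-40,0],[0,-50,0],[0,-50,0]], dp=[[0,0,0],[0,0,0],[0,0,0],[0,0,0],[0,0,0],[0,0,0],[0,0,0],[0,0,0],[0,0,0],[0,0,0]], grip=[0.093,0.093,0.093,0.093,0.093,0.093,0.093,0.093,0.093,0.093])

```text
t: 11.58
ee_pos: [0.5157, 0.0478, 0.0545]
ee_rot: [0.694, 0.72, 0.001, 0.0]
force: [0.7, -0.0, -0.5]
grip_width: 0.0932
```

Run:
```python
from h import *
rel((.516,.057,.051),pose(.03,-45));print(ctrl.get_state()["ee_pos"])
s=ctrl.get_image("side")[130:230,290:400,::-1]
cv2.imwrite("pics/stand2.png",cv2.resize(s,(550,500),interpolation=cv2.INTER_CUBIC))
```

```text
t 11.57 dp [0.0091, 0.0006, 0.0035] rot [0.3, -45.1, 0.3] q [-0.124, 0.401, 1.839, 0.002, 0.9, -0.161] w 0.0932 F [0.7, -0.0, -0.5]
[0.51571839 0.04784265 0.05449431]
```

View pics/stand2.png

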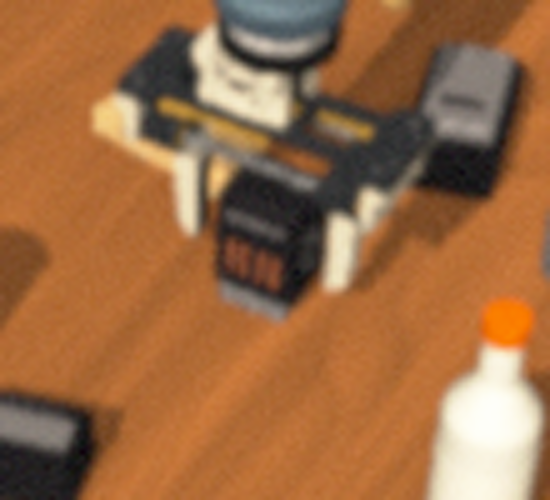

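The pack stands on its grey toe (crop (255,300)), copper facing world -y, fingers astride it. Next I tilt to the other side and grasp.

Emit:
step_arm(rotation=[[0,-10,0],[0,-20,0],[0,-30,0],[0,-40,0],[0,-45,0],[0,-45,0],[0,-45,0],[0,-45,0],[0,-45,0],[0,-45,0]], dp=[[0.003,0,0.002],[0.005,0,0.003],[0.009,0,0.0035],[0.009,0,0.0035],[0.009,0,0.0035],[0.009,0,0.0035],[0.009,0,0.0035],[0.009,0,0.0035],[0.009,0,0.0035],[0.009,0,0.0035]], grip=[0.093,0.093,0.093,0.093,0.093,0.093,0.05,0.05,0.05,0.05])

```text
t: 12.88
ee_pos: [0.5157, 0.0555, 0.0511]
ee_rot: [0.643, 0.665, -0.264, 0.275]
force: [0.4, -0.1, -0.6]
grip_width: 0.0577
```

Emit:
step_arm(rotation=[[0,0,0],[0,0,0],[0,0,0]], dp=[[0,0,0],[0,0,0],[0,0,0]], grip=[0.05,0.05,0.05])

```text
t: 13.25
ee_pos: [0.5157, 0.0555, 0.0511]
ee_rot: [0.643, 0.665, -0.264, 0.275]
force: [1.1, -0.6, -1.1]
grip_width: 0.0579
```

Run:
```python
from h import *
print(ctrl.get_state()["ee_pos"])
rel((.516,.05,.18),pose(.03,-45))
rel((.50,-.12,.22),pose(.29,20))
```

```text
[0.51572185 0.05551919 0.05114777]
t 13.25 dp [-0.0947, 0.0004, -0.0876] rot [0.3, -0.2, 0.1] q [0.346, 0.654, 1.717, -0.803, 1.202, 0.783] w 0.0579 F [1.1, -0.6, -1.1]
t 13.25 dp [-0.2431, -0.0213, 0.0033] rot [-3.2, 64.4, -15.1] q [0.346, 0.654, 1.717, -0.803, 1.202, 0.783] w 0.0579 F [1.1, -0.6, -1.1]
```

```bash
cat >> h.py <<'E'
SEAT=np.array([.4875,-.226,.038]);YAW=.29;YP=-.005;ZP=.003
def tgt(ty,tz,th,dx=0,up=0,seat=None):
    """toe (mm, charger frame y,z), nose-down th deg -> TCP pos, rot"""
    a=np.radians(th);y=np.array([np.cos(a),-np.sin(a)]);z=np.array([np.sin(a),np.cos(a)])
    c=np.array([ty,tz])/1e3-.046*y+.024*z+YP*y+ZP*z
    s=SEAT if seat is None else seat
    w=s+c[0]*np.array([-np.sin(YAW),np.cos(YAW),0])+dx*np.array([np.cos(YAW),np.sin(YAW),0])+[0,0,c[1]+up]
    return w,pose(YAW,45-th)
E
python3 - <<'E'
from h import *; from kin import ik
p,r=tgt(0,-8,14,up=.1);rel(p,r);print(p)
for a in((0,-8,14),(34,-22,14),(45,-24,0)):
    k,x=ik(*tgt(*a),ctrl.get_state()["joint_positions"]);print(k,np.round(x,2))
E
```

```text
t 13.25 dp [-0.3113, -0.0267, 0.1434] rot [-1.8, 75.4, -15.7] q [0.346, 0.654, 1.717, -0.803, 1.202, 0.783] w 0.0579 F [1.1, -0.6, -1.1]
[ 0.49978256 -0.26715963  0.168536  ]
(np.float64(0.0), np.float64(1.9626364559739011)) [-0.83  0.72  1.35  0.23  1.57 -1.18]
(np.float64(0.0), np.float64(1.9597560384301618)) [-0.81  0.69  1.45  0.24  1.5  -1.18]
(np.float64(0.0), np.float64(1.996204008551219)) [-0.85  0.85  1.31  0.3   1.71 -1.21]
```

Emit:
step_arm(rotation=[[0,0,0],[0,0,0],[0,0,0],[0,0,0]], dp=[[-0.02,0,-0.0185],[-0.06,0,-0.0555],[-0.0947,0,-0.0876],[-0.0947,0,-0.0876]], grip=[0.05,0.05,0.05,0.05], grip_force=45)

```text
t: 13.75
ee_pos: [0.5171, 0.0508, 0.1829]
ee_rot: [0.644, 0.664, -0.261, 0.276]
force: [0.3, 0.3, -5.6]
grip_width: 0.0577
```

Run:
```python
from h import *
p,r=tgt(0,-8,14,up=.1);rel(p,r)
```

```text
t 13.75 dp [-0.2158, -0.0283, 0.2328] rot [-1.3, 75.3, -15.7] q [0.337, 0.465, 1.64, -0.754, 1.382, 0.589] w 0.0577 F [0.3, 0.3, -5.6]
```

Emit:
step_arm(rotation=[[0,9,-2],[-0.2,19,-4],[-0.5,28,-6],[-0.7,38,-8],[-1,47,-10],[-1.2,56,-12],[-1.3,65,-14],[-1.3,75.3,-15.7],[-1.3,75.3,-15.7],[-1.3,75.3,-15.7]], dp=[[-0.027,-0.003,0.029],[-0.054,-0.007,0.058],[-0.081,-0.01,0.087],[-0.108,-0.014,0.116],[-0.135,-0.017,0.145],[-0.162,-0.021,0.174],[-0.189,-0.024,0.203],[-0.216,-0.028,0.233],[-0.216,-0.028,0.233],[-0.216,-0.028,0.233]], grip=[0.05,0.05,0.05,0.05,0.05,0.05,0.05,0.05,0.05,0.05])

```text
t: 15.0
ee_pos: [0.4994, -0.267, 0.1656]
ee_rot: [0.577, 0.771, 0.16, -0.217]
force: [0.5, 0.3, -3.8]
grip_width: 0.0577
```

Run:
```python
from h import *
p,r=tgt(0,-8,14);rel(p,r)
```

```text
t 15.00 dp [-0.0506, 0.0007, 0.0828] rot [-0.1, -0.3, -0.2] q [-0.831, 0.624, 1.271, 0.23, 1.744, -1.136] w 0.0577 F [0.5, 0.3, -3.8]
```

Descend to the pre-insertion pose, then look.

Emit:
step_arm(rotation=[[0,0,0],[0,-0.3,0],[0,-0.3,-0.2],[0,-0.3,-0.2],[0,-0.3,-0.2],[0,-0.3,-0.2]], dp=[[-0.016,0,0.026],[-0.03,0.0007,0.049],[-0.038,0.0007,0.062],[-0.041,0.0007,0.067],[-0.041,0.0007,0.067],[-0.041,0.0007,0.067]], grip=[0.05,0.05,0.05,0.05,0.05,0.05])

```text
t: 15.75
ee_pos: [0.5003, -0.2674, 0.0881]
ee_rot: [0.576, 0.773, 0.159, -0.214]
force: [-0.4, -0.1, -4.1]
grip_width: 0.0577
```

Run:
```python
from h import *
p,r=tgt(0,-8,14);rel(p,r)
cv2.imwrite("pics/top3.png",ctrl.get_image("top")[:,:,::-1]);cv2.imwrite("pics/side3.png",ctrl.get_image("side")[:,:,::-1])
t=cv2.imread("pics/top3.png")[180:260,315:405];s=cv2.imread("pics/side3.png")[180:270,240:340]
a=cv2.resize(t,(400,400*80//90),interpolation=2);b=cv2.resize(s,(400,360),interpolation=2)
o=np.zeros((360,800,3),np.uint8);o[:a.shape[0],:400]=a;o[:,400:]=b;cv2.imwrite("pics/c3.png",o)
```

```text
t 15.75 dp [-0.0097, -0.0004, 0.017] rot [-0.0, 0.1, 0.0] q [-0.829, 0.696, 1.341, 0.225, 1.598, -1.171] w 0.0577 F [-0.4, -0.1, -4.1]
```

View pics/c3.png

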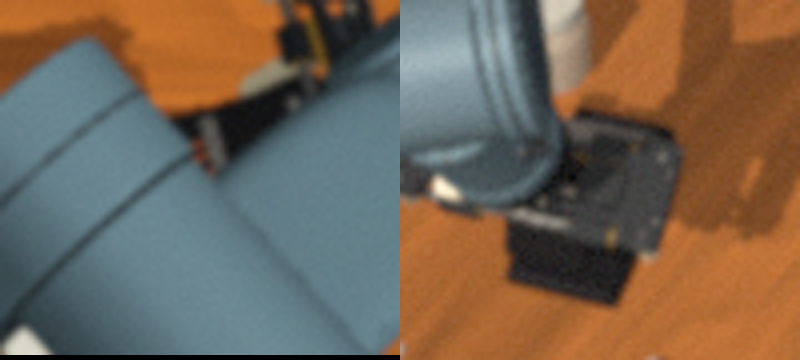

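Run:
```python
from h import *
for a in((5,-14,14),(20,-18,14),(28,-20,14),(34,-21.5,14)): rel(*tgt(*a))
```

```text
t 15.85 dp [-0.0083, -0.0003, 0.0245] rot [-0.0, 0.1, 0.0] q [-0.83, 0.696, 1.341, 0.225, 1.598, -1.171] w 0.0583 F [-0.3, -1.1, -3.5]
t 15.85 dp [0.0025, -0.0003, 0.0356] rot [-0.0, 0.1, 0.0] q [-0.83, 0.696, 1.341, 0.225, 1.598, -1.171] w 0.0583 F [-0.3, -1.1, -3.5]
t 15.85 dp [0.0083, -0.0003, 0.0415] rot [-0.0, 0.1, 0.0] q [-0.83, 0.696, 1.341, 0.225, 1.598, -1.171] w 0.0583 F [-0.3, -1.1, -3.5]
t 15.85 dp [0.0127, -0.0003, 0.0458] rot [-0.0, 0.1, 0.0] q [-0.83, 0.696, 1.341, 0.225, 1.598, -1.171] w 0.0583 F [-0.3, -1.1, -3.5]
```

Emit:
step_arm(rotation=[[0,0,0],[0,0,0],[0,0,0],[0,0,0],[0,0,0],[0,0,0],[0,0,0]], dp=[[-0.009,0,0.012],[-0.0083,0,0.0245],[-0.003,0,0.03],[0.0025,0,0.0356],[0.0055,0,0.0386],[0.0083,0,0.0415],[0.0083,0,0.0415]], grip=[0.05,0.05,0.05,0.05,0.05,0.05,0.05])

```text
t: 16.73
ee_pos: [0.4921, -0.2401, 0.0567]
ee_rot: [0.576, 0.773, 0.159, -0.214]
force: [-0.2, -0.7, -3.5]
grip_width: 0.0579
```

Run:
```python
from h import *
for a in((28,-20,14),(34,-21.5,14),(38,-22.5,14),(41,-22.5,14)): rel(*tgt(*a))
```

```text
t 16.73 dp [-0.0002, -0.0004, 0.0001] rot [-0.0, 0.1, 0.0] q [-0.811, 0.696, 1.432, 0.234, 1.505, -1.176] w 0.0579 F [-0.2, -0.7, -3.5]
t 16.73 dp [0.0042, -0.0003, 0.0044] rot [-0.0, 0.1, 0.0] q [-0.811, 0.696, 1.432, 0.234, 1.505, -1.176] w 0.0579 F [-0.2, -0.7, -3.5]
t 16.73 dp [0.0071, -0.0003, 0.0073] rot [-0.0, 0.1, 0.0] q [-0.811, 0.696, 1.432, 0.234, 1.505, -1.176] w 0.0579 F [-0.2, -0.7, -3.5]
t 16.73 dp [0.0097, -0.0003, 0.0089] rot [-0.0, 0.1, 0.0] q [-0.811, 0.696, 1.432, 0.234, 1.505, -1.176] w 0.0579 F [-0.2, -0.7, -3.5]
```

Emit:
step_arm(rotation=[[0,0,0],[0,0,0],[0,0,0]], dp=[[0.002,0,0.002],[0.0042,0,0.0044],[0.0042,0,0.0044]], grip=[0.05,0.05,0.05])

```text
t: 17.1
ee_pos: [0.4902, -0.2341, 0.055]
ee_rot: [0.576, 0.773, 0.159, -0.214]
force: [0.4, -0.3, -4.3]
grip_width: 0.0579
```

Emit:
step_arm(rotation=[[0,0,0],[0,0,0],[0,0,0]], dp=[[0.001,0,0.001],[0.002,0,0.002],[0.0029,0,0.0029]], grip=[0.05,0.05,0.05])

```text
t: 17.48
ee_pos: [0.489, -0.2303, 0.054]
ee_rot: [0.576, 0.773, 0.159, -0.214]
force: [0.4, -0.1, -5.0]
grip_width: 0.0582
```

Run:
```python
from h import *
for a in((38,-22.5,14),(40,-22.5,14),(42,-22.5,14)): rel(*tgt(*a))
```

```text
t 17.48 dp [-0.0003, -0.0003, -0.0003] rot [-0.1, 0.1, 0.0] q [-0.804, 0.688, 1.458, 0.238, 1.488, -1.174] w 0.0582 F [0.4, -0.1, -5.0]
t 17.48 dp [0.0014, -0.0003, 0.0008] rot [-0.1, 0.1, 0.0] q [-0.804, 0.688, 1.458, 0.238, 1.488, -1.174] w 0.0582 F [0.4, -0.1, -5.0]
t 17.48 dp [0.0031, -0.0003, 0.0018] rot [-0.1, 0.1, 0.0] q [-0.804, 0.688, 1.458, 0.238, 1.488, -1.174] w 0.0582 F [0.4, -0.1, -5.0]
```

Emit:
step_arm(rotation=[[0,0,0],[0,0,0],[0,0,0]], dp=[[0.0012,0,0.0007],[0.002,0,0.0012],[0.0028,0,0.0017]], grip=[0.05,0.05,0.05])

```text
t: 17.85
ee_pos: [0.4886, -0.2286, 0.0541]
ee_rot: [0.576, 0.773, 0.158, -0.212]
force: [0.4, -6.4, -3.3]
grip_width: 0.0578
```

Emit:
step_arm(rotation=[[0,0,0],[0,0,0],[0,0,0]], dp=[[0.0008,0,0.0005],[0.0016,0,0.001],[0.0024,0,0.0015]], grip=[0.05,0.05,0.05])

```text
t: 18.23
ee_pos: [0.4886, -0.2285, 0.0544]
ee_rot: [0.577, 0.774, 0.157, -0.21]
force: [0.6, -11.3, -2.2]
grip_width: 0.0573
```

Run:
```python
from h import *
for a in((36,-22.5,14),(37.5,-22.5,12),(39,-22.5,10),(40.5,-22.5,8),(42,-22.5,6),(43.5,-22.5,4),(44.5,-22.7,2),(45,-23,0),(45,-24,0)): rel(*tgt(*a))
```

```text
t 18.23 dp [-0.0038, -0.0003, -0.0019] rot [0.0, 0.6, 0.0] q [-0.802, 0.68, 1.468, 0.237, 1.476, -1.173] w 0.0573 F [0.6, -11.3, -2.2]
t 18.23 dp [-0.0044, -0.0003, -0.0004] rot [0.0, 2.6, 0.0] q [-0.802, 0.68, 1.468, 0.237, 1.476, -1.173] w 0.0573 F [0.6, -11.3, -2.2]
t 18.23 dp [-0.005, -0.0003, 0.001] rot [0.0, 4.6, 0.0] q [-0.802, 0.68, 1.468, 0.237, 1.476, -1.173] w 0.0573 F [0.6, -11.3, -2.2]
t 18.23 dp [-0.0056, -0.0003, 0.0026] rot [0.0, 6.6, 0.0] q [-0.802, 0.68, 1.468, 0.237, 1.476, -1.173] w 0.0573 F [0.6, -11.3, -2.2]
t 18.23 dp [-0.0061, -0.0003, 0.0042] rot [0.0, 8.6, 0.0] q [-0.802, 0.68, 1.468, 0.237, 1.476, -1.173] w 0.0573 F [0.6, -11.3, -2.2]
t 18.23 dp [-0.0066, -0.0003, 0.0058] rot [0.0, 10.6, 0.0] q [-0.802, 0.68, 1.468, 0.237, 1.476, -1.173] w 0.0573 F [0.6, -11.3, -2.2]
t 18.23 dp [-0.0076, -0.0003, 0.0075] rot [0.0, 12.6, 0.0] q [-0.802, 0.68, 1.468, 0.237, 1.476, -1.173] w 0.0573 F [0.6, -11.3, -2.2]
t 18.23 dp [-0.0091, -0.0003, 0.009] rot [0.0, 14.6, 0.0] q [-0.802, 0.68, 1.468, 0.237, 1.476, -1.173] w 0.0573 F [0.6, -11.3, -2.2]
t 18.23 dp [-0.0096, -0.0003, 0.0099] rot [0.0, 14.6, 0.0] q [-0.802, 0.68, 1.468, 0.237, 1.476, -1.173] w 0.0573 F [0.6, -11.3, -2.2]
```

Emit:
step_arm(rotation=[[0,0.6,0],[0,0.6,0],[0,2.6,0],[0,4.6,0],[0,6.6,0],[0,8.6,0],[0,8.6,0]], dp=[[-0.0038,0,-0.0019],[-0.0038,0,-0.0019],[-0.0044,0,-0.0004],[-0.005,0,0.001],[-0.0056,0,0.0026],[-0.0061,0,0.0042],[-0.0061,0,0.0042]], grip=[0.05,0.05,0.05,0.05,0.05,0.05,0.05])

```text
t: 19.1
ee_pos: [0.4892, -0.2318, 0.0467]
ee_rot: [0.563, 0.755, 0.2, -0.268]
force: [-0.3, -0.4, -4.8]
grip_width: 0.0578
```

Run:
```python
from h import *
for a in((42,-22.5,6),(43.5,-22.5,4),(44.5,-22.7,2),(45,-23,0),(45,-24,0)): rel(*tgt(*a))
```

```text
t 19.10 dp [0.0007, 0.0, -0.0007] rot [0.0, -0.1, -0.0] q [-0.833, 0.78, 1.374, 0.277, 1.618, -1.2] w 0.0578 F [-0.3, -0.4, -4.8]
t 19.10 dp [-0.0, 0.0, 0.0009] rot [0.0, 1.9, -0.0] q [-0.833, 0.78, 1.374, 0.277, 1.618, -1.2] w 0.0578 F [-0.3, -0.4, -4.8]
t 19.10 dp [-0.0013, 0.0, 0.0024] rot [0.0, 3.9, -0.0] q [-0.833, 0.78, 1.374, 0.277, 1.618, -1.2] w 0.0578 F [-0.3, -0.4, -4.8]
t 19.10 dp [-0.0029, 0.0, 0.0037] rot [0.0, 5.9, -0.0] q [-0.833, 0.78, 1.374, 0.277, 1.618, -1.2] w 0.0578 F [-0.3, -0.4, -4.8]
t 19.10 dp [-0.0036, 0.0, 0.0044] rot [0.0, 5.9, -0.0] q [-0.833, 0.78, 1.374, 0.277, 1.618, -1.2] w 0.0578 F [-0.3, -0.4, -4.8]
```

No contact so far. Finish the swing.

Emit:
step_arm(rotation=[[0,1.9,0],[0,3.9,0],[0,5.9,0],[0,5.9,0],[0,5.9,0]], dp=[[0,0,0.0009],[-0.0013,0,0.0024],[-0.0029,0,0.0037],[-0.0036,0,0.0044],[-0.0036,0,0.0044]], grip=[0.05,0.05,0.05,0.05,0.05])

```text
t: 19.73
ee_pos: [0.4891, -0.2319, 0.0413]
ee_rot: [0.552, 0.741, 0.229, -0.307]
force: [-0.5, -0.3, -0.4]
grip_width: 0.0579
```

Run:
```python
from h import *
for a in((45,-24,0),(45,-25,0),(45,-26,0)): rel(*tgt(*a))
```

```text
t 19.73 dp [-0.0002, 0.0001, 0.0003] rot [0.0, -0.0, -0.0] q [-0.849, 0.849, 1.315, 0.304, 1.709, -1.212] w 0.0579 F [-0.5, -0.3, -0.4]
t 19.73 dp [-0.0009, 0.0001, 0.001] rot [0.0, -0.0, -0.0] q [-0.849, 0.849, 1.315, 0.304, 1.709, -1.212] w 0.0579 F [-0.5, -0.3, -0.4]
t 19.73 dp [-0.0016, 0.0001, 0.0017] rot [0.0, -0.0, -0.0] q [-0.849, 0.849, 1.315, 0.304, 1.709, -1.212] w 0.0579 F [-0.5, -0.3, -0.4]
```

Emit:
step_arm(rotation=[[0,0,0],[0,0,0],[0,0,0]], dp=[[-0.0009,0,0.001],[-0.0012,0,0.0013],[-0.0012,0,0.0013]], grip=[0.05,0.05,0.05])

```text
t: 20.1
ee_pos: [0.4891, -0.2319, 0.0412]
ee_rot: [0.552, 0.741, 0.229, -0.307]
force: [-0.4, -2.9, 7.1]
grip_width: 0.0579
```

Emit:
step_arm(rotation=[[0,0,0],[0,0,0],[0,0,0],[0,0,0],[0,0,0],[0,0,0],[0,0,0],[0,0,0]], dp=[[0,0,0],[0,0,0],[0,0,0],[0,0,0],[0,0,-0.03],[0,0,-0.08],[0,0,-0.13],[0,0,-0.17]], grip=[0.093,0.093,0.093,0.093,0.093,0.093,0.093,0.093])

```text
t: 21.1
ee_pos: [0.5237, -0.3484, 0.1628]
ee_rot: [0.552, 0.741, 0.229, -0.306]
force: [0.1, -0.2, -0.8]
grip_width: 0.093
```

Run:
```python
from h import *
rel((.33,-.52,.28),pose(-.3,0))
```

```text
t 21.10 dp [0.0056, -0.2345, -0.1602] rot [-13.2, -43.6, 32.0] q [-0.911, 0.904, 0.867, 0.302, 2.1, -1.147] w 0.0930 F [0.1, -0.2, -0.8]
```

Emit:
step_arm(rotation=[[0,0,0],[-3,-9,6],[-5,-18,12],[-7,-26,19],[-10,-35,26],[-13.2,-43.6,32],[-13.2,-43.6,32],[-13.2,-43.6,32]], dp=[[0,-0.01,-0.06],[0.005,-0.05,-0.12],[0.005,-0.1,-0.16],[0.0056,-0.15,-0.16],[0.0056,-0.2,-0.16],[0.0056,-0.2345,-0.16],[0.0056,-0.2345,-0.16],[0.0056,-0.2345,-0.16]], grip=[0.093,0.093,0.093,0.093,0.093,0.093,0.093,0.093])

```text
t: 22.1
ee_pos: [0.3306, -0.5194, 0.2806]
ee_rot: [0.804, 0.594, 0.001, 0.0]
force: [-0.1, 0.0, -0.7]
grip_width: 0.0932
```

Run:
```python
from h import *
cv2.imwrite("pics/top4.png",ctrl.get_image("top")[:,:,::-1]);cv2.imwrite("pics/side4.png",ctrl.get_image("side")[:,:,::-1])
t=cv2.imread("pics/top4.png")[180:260,315:405];s=cv2.imread("pics/side4.png")[180:270,240:340]
a=cv2.resize(t,(400,400*80//90),interpolation=2);b=cv2.resize(s,(400,360),interpolation=2)
o=np.zeros((360,800,3),np.uint8);o[:a.shape[0],:400]=a;o[:,400:]=b;cv2.imwrite("pics/c4.png",o)
```

```text
(no output)
```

View pics/c4.png

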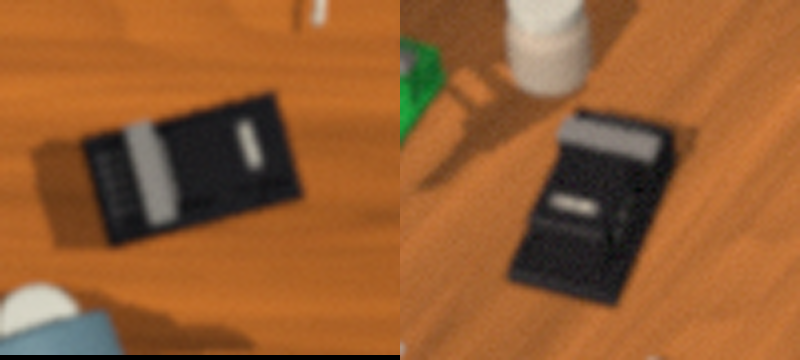

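View pics/top4.png

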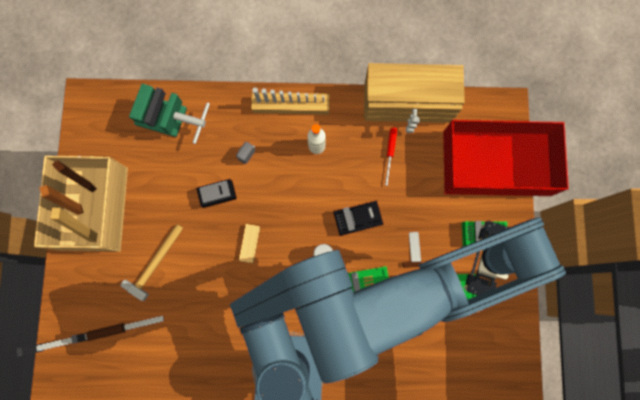

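Run:
```python
from h import *
u=np.array([-np.sin(YAW),np.cos(YAW)]);v=np.array([np.cos(YAW),np.sin(YAW)])
px={}
for n,b in(("top",(315,180,405,260)),("side",(262,205,312,262))):
    im=cv2.imread(f"pics/{n}4.png")[b[1]:b[3],b[0]:b[2]];h=cv2.cvtColor(im,cv2.COLOR_BGR2HSV)
    m=((h[...,1]<90)&(h[...,2]>85)).astype(np.uint8);k,l,st,ce=cv2.connectedComponentsWithStats(m)
    for i in range(1,k):
        if 5<st[i,4]<160:
            w=ray(n,ce[i]+b[:2],.0575)
            ys,xs=np.where(l==i);r=cv2.fitLine(np.c_[xs,ys].astype(np.float32),2,0,.01,.01).ravel()
            a,c=[ray(n,ce[i]+b[:2]+s*5*r[:2],.06)[:2] for s in(-1,1)];d=c-a
            w=ray(n,ce[i]+b[:2],.062);e=w[:2]-SEAT[:2];print(n,st[i,4],np.round(ce[i]+b[:2],1),"chg xy mm",np.round([e@v*1e3,e@u*1e3],1),"bar yaw",round((np.arctan2(d[1],d[0])+np.pi/2)%np.pi-np.pi/2,3))
            px[n,i]=ce[i]+b[:2]
# flatness: expected pixels of pack heel top edge/bottom edge
E=lambda x,y,z:np.r_[SEAT[:2]+x*v+y*u,SEAT[2]+z]
for nm,p in(("heel top L/R",[(-.029,-.047,.024),(.029,-.047,.024)]),("bar mid",[(0,-.03,.024)])):
    print(nm,[np.round(proj("side",E(*q)),1).tolist() for q in p])
s=cv2.imread("pics/side4.png")[205:265,258:318];o=cv2.resize(s,(600,600),interpolation=2)
o=cv2.convertScaleAbs(o,alpha=2.2,beta=10)
for q in [(-.029,-.047,.024),(.029,-.047,.024),(-.029,-.047,-.024),(.029,-.047,-.024),(.029,.033,.024),(-.029,.033,.024)]:
    c=(proj("side",E(*q))-[258,205]+.5)*10;cv2.circle(o,tuple(int(x) for x in c),4,(0,255,0),-1)
cv2.imwrite("pics/flat.png",o)
```

```text
top 10 [386.5 182. ] chg xy mm [  80.5 -104.5] bar yaw -0.001
top 37 [370.8 212.4] chg xy mm [ -1.1 -27.9] bar yaw 0.247
top 149 [348.6 218.4] chg xy mm [-0.7 45.6] bar yaw 0.276
side 41 [283.1 230.7] chg xy mm [ -0.  -27.5] bar yaw 0.261
heel top L/R [[271.0, 233.6], [290.7, 238.1]]
bar mid [[282.8, 231.4]]
```

View pics/flat.png

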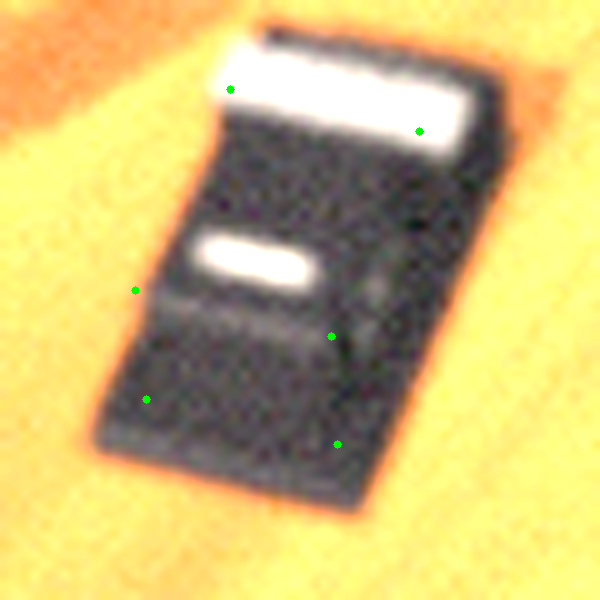

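The heel's top edge lies within about 1 px of where a seated pack should show it. Both cameras put the gauge bar at the same spot for a height of 62 mm, centred on the lip and parallel to it. The bystanders have not moved, so I hand in.

```bash
python3 -c "
from station import ctrl
print(ctrl.sign_off(),ctrl.get_state()['t'])"
```

```text
the job is handed in; nothing more can be done
the job is handed in; nothing more can be done
```

The hook-in pack is on charge: it sits flat in the black charger with its toe under the lip, and the gripper has let go and backed clear. I handed the job in at about 22 s of the 64 allowed; no verdict was reported.

**What I did:**
- I stood the pack on its nose, changed grip to the other side, and turned it right way up.
- I slid the toe under the lip tilted about 14° nose-down until it met the slot's back wall (11 N), then backed off slightly.
- I swung the heel down until the charger floor took the load, and released.

**Last checks:**
- **Sideways:** the gauge bar is within about 1 mm of the charger's centre line, and in the top view 0.4 mm off the lip bar's centre.
- **Height:** both cameras agree to about 1 mm with the pack's top at the seated height of 62 mm.
- **Alignment:** the pack's yaw agrees with the lip's to about 0.03 rad.
- **Bystanders:** by eye they are where they started, but the arm covers the glass jar and the green chargers in part.

**Not fully checked:** the arm hid the insertion from both cameras, so I judged it by force and arm position only. In the last side picture the left heel corner is about 1 px off its predicted spot. That fits the roughly 4 mm x bias I had already found in that camera.

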